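# Measure the round bottle in the bench gauge

## Robot

A 7-joint arm with a two-finger parallel gripper is mounted at the origin on a cart in front of the work surface, level with it; the furniture and walls round the work are solid. World frame = base frame: x ahead of the robot, y to its left, z up, the work surface at z = 0. Lengths are in m, angles in rad, forces in N, time in s.
With the tool pointing down it reaches from about 0.35 to 0.9 m from the base axis. Payload 8.1 kg.
Tool frame: the origin (TCP) lies at the very end of the fingers, on their centre line; the grasp point (between the pads) lies arm.hold_point_z behind it (arm.hold_point_z is the distance from the TCP to the grasp point, in m); z points along the fingers, y is the line along which they close (so a half turn about z gives the same grasp; the last joint's range is limited). The gripper opens to 92 mm and grips with 3 to 60 N. Pads are 19 mm wide; open, the fingers measure 130 mm over their backs; the gripper's body (75 mm by 190 mm) begins 47 mm behind the grasp point.
Start: joints at [1.097, 0.434, 0.025, 1.573, -0.012, 1.134, -0.075], TCP at [0.226, -0.583, 0.227] pointing down, gripper open.
Joint ranges: [-2.62, 2.62], [-0.44, 2.09], [-1.27, 1.32], [0.08, 2.57], [-1.32, 4.46], [0.12, 2], [-2.74, 2.74]. Speed limits (rad/s): [2.22, 2.22, 3.01, 3.01, 3.14, 3.14, 3.14].

## Interface

Orientations are given as a rotation vector (axis times angle).
In Python, from cell import arm, vision, job, cut_out gives the robot as it stands. The module is installed in compiled form; this text tells all that it offers.
- The arm moves only by the tool play_rows, never from a script. Its argument "increments" is text: rows parted by semicolons, each of 5 numbers parted by spaces: the shift along the tool's x, y, z in cm, then the turn about the tool's z in degrees, then the opening, from -1 (shut) to 1 (fully open), so that 0 is half open. A call has 1 to 5 rows; each row shifts and turns the commanded pose from where the row before left it, along the tool's axes as they then stand; what a row does not reach is not made up. A row lasts 1/12 s, in which the tool goes at most 41.7 mm and 7.16 degrees, less where a joint would pass 70% of its speed; a pose out of reach is approached as far as the arm can. A call is refused whole if a number of a shift passes 4.17 or a number of a turn 7.16, either way. A call with a gripper value outside its range is refused whole. The fingers move at their own pace and stop on an object; "grip_force" is the grip in N (left out, the last holds). Time passes only in rows, so rows that do not move let the fingers close. It gives the time, the measured TCP pose, the force, the opening and the grip force at its end, in the units of the state.
- arm.observe(): the state, without advancing time (a new reading comes with each control period).
- vision.get_image(name): name is "scene" or "top"; returns a dict with "frame" (420x560x3 uint8, red, green, blue), "z_map" (420x560 float32, m along the optical axis (not along the pixel's ray), 0 where there is no reading), "mtx" (3x3 intrinsics, pixels), "cam_to_world" (4x4, takes a point from camera to world coordinates). Camera axes: x right, y up, looking along -z (the intrinsics and any distortion apply to the point x, -y, -z); pixel columns grow to the right and rows downward; lengths in m; the calibration is good to about 2 mm. A picture is of the moment at which its call begins.
- job.sign_off(): hands the job in; it is judged then, once.
Trained networks look in a picture, given as the dict that the camera call returned (one of the last four; its "shot" number tells which), for a name from the list of things; names that differ only in an ending like _2 or _b are one class to them, and where a whole thing is asked for, a point or a joint stands for the part that bears it (a point fixed in the world has none). Each returns a list of dicts, best first, with "confidence" (0 to 1); they miss things now and then, are a little off and sometimes report something else, mostly with a low value. They report only what shows in the picture. A call takes as long as a camera call. They do not tell look-alikes from the thing itself.
- cut_out(query, picture): "mask" (420x560 bool, what is visible of it) and "point" ([row, column] in pixels, amid what is visible of it).
The state is a dict: "clock": time; "joints": joint angles; "dq": joint speeds; "joint_efforts": joint torques, N m; "position": TCP position; "ee_rot": TCP orientation; "force": force on the tool from outside, world axes, zero at the start; "ft_torque": the same for the moment, N m; "width": opening from 0.0 (shut) to 1.0 (fully open); "gripper_force": force on a finger pad.
Only numpy, scipy, OpenCV 4.12 (cv2) and the standard library are available. Lean on these libraries where they do the work, as an engineer would, in place of code of your own. Each camera call takes 0.05 s, during which the arm holds its last target. There are 200 camera calls.

## Task

Measure the big round white bottle across its body in the bench gauge: draw the sliding jaw back, stand the bottle upright on the steel way between the two jaw faces, then slide the jaw shut on it until it presses the bottle against the sprung anvil and the dial needle comes to rest between the two broad marks. Never press so hard that the needle runs to the end pin of its dial, leave the other bottle and the beaker where they are, and let go with everything standing so that the size can be read.

Things in the scene. Friction and masses are not known exactly. Their poses are not given: they have to be found in the camera images.
- gauge: Bench gauge, fixed to the table: dark green cast bed 110 x 330 mm, a bright steel way 80 mm wide along it, a fixed head with a dial at one end, a sliding jaw on the way. Origin on the table under the way's middle line; +y runs along the way from the jaw to the head, z up. The head begins at y = 83 mm, is 98 mm tall, and its dial reaches up to 165 mm.
- way_mid (a point): Point on the flat top of the steel way, 28 mm above the table, at the gauge's origin in x and y: a good place for the bottle's underside, in the middle of the measuring space when the jaw is fully open (the space runs from gauge y = -60 to +55 mm). Same axes as the gauge.
- anvil_face (a point): Centre of the anvil's flat face (40 x 40 mm, 58 to 98 mm above the table, square to gauge y). The anvil is a sprung plunger in the fixed head, at gauge y = 55 mm when free; it yields up to 12 mm towards +y. It starts to yield at 2 N and needs 0.3 N more per mm (5.6 N at 12 mm).
- jaw_face (a point): Centre of the sliding jaw's flat face (40 x 40 mm, same height as the anvil's and facing it); at gauge y = -60 mm + joint jaw. Behind the face the jaw is a carriage 97 mm wide and 112 mm long, its deck 54 mm above the table, its upright plate 104 mm tall.
- knob_grip (a point): Grip point of the black round push knob on the jaw's carriage: on the knob's upright axis, 85 mm behind the jaw face, 86 mm above the table. The knob is 27 mm in diameter and spans 69 to 103 mm above the table.
- jaw (a joint): Position of the sliding jaw, m: 0 = fully open (115 mm between the faces), growing to 0.105 as it moves along gauge +y towards the anvil. It starts part shut, with 20 to 50 mm between the faces. Friction of 8 N holds it wherever it is left, so the push while measuring is about 10 to 15 N.
- dial_needle (a joint): Angle of the dial needle, rad, clockwise: 0 = rest at lower left (anvil free); 0.393 rad for each mm that the anvil yields; 1.57 = left broad mark, 2.36 = straight up, 3.14 = right broad mark, 4.71 = end of travel at lower right, by the end pin. The dial is 64 mm across, on top of the fixed head, faces -x of the gauge and is tilted up.
- round_bottle: The part to measure: white round bottle, body 70 mm in diameter and about 140 mm tall, with a cap 40 mm in diameter on top from 140 to 175 mm; about 0.2 kg. The biggest bottle within reach (one like it stands far back, to be left). Origin at the centre of its underside, z along its axis. It stands upright on the table at the start. Grip it by the cap.
- dropper_bottle: Bystander: small brown dropper bottle, 33 mm in diameter, 102 mm tall. Origin at the centre of its underside. To be left alone.
- measuring_beaker: Bystander: plastic beaker, 57 mm in diameter, 69 mm tall. Origin at the centre of its underside. To be left alone.
There are look-alikes about, which are no part of the job. There is more than one size of the round_bottle; the one meant has the size given above.

How it is judged:
On the way, in this order (a step that is already met when the one before it is completed fails the run):
1. the bottle stands upright on the way between the jaw faces, with the fingers off it (x of round_bottle in the frame of gauge between -0.02 and 0.02 m and y of round_bottle in the frame of gauge between -0.035 and 0.04 m and height (world z) of round_bottle between 0.024 and 0.032 m and angle between round_bottle's own z axis and vertical below 0.08 rad and contact force between the fingers and round_bottle below 0.2 N), for 0.2 s.
2. the jaw is shut on the bottle with the needle between the broad marks (value of joint dial_needle between 1.5 and 3.22 rad and z of jaw_face in the frame of round_bottle above 0.02 m and horizontal distance between each of jaw_face, anvil_face and round_bottle below 0.043 m and angle between round_bottle's own z axis and vertical below 0.08 rad), for 0.3 s.
At the end, for the whole second after the job is handed in: The round bottle stands upright (within 0.08 rad) and at rest on the way, held between the jaw face and the anvil (its axis within 43 mm of the centre of each face), the needle stands between the broad marks (1.5 to 3.22 rad), and the dropper bottle and beaker still stand in their places (value of joint dial_needle between 1.5 and 3.22 rad and horizontal distance between each of jaw_face, anvil_face and round_bottle below 0.043 m and height (world z) of round_bottle between 0.024 and 0.032 m and angle between round_bottle's own z axis and vertical below 0.08 rad and linear speed of round_bottle below 0.01 m/s and angle between each of dropper_bottle, measuring_beaker's own z axis and vertical below 0.2 rad); the robot touches nothing.
It fails at once if the needle is driven to its end pin (over 4.5 rad) (value of joint dial_needle above 4.5 rad).
It fails at once if the dropper bottle or the beaker is moved by more than 30 mm (distance of any of dropper_bottle, measuring_beaker from where it was at the start of the episode above 0.03 m).
It fails at once if the round bottle is tipped over (angle between round_bottle's own z axis and vertical above 0.6 rad).
It also fails if it takes over 61 s, if anything falls off the work surface, if the arm or the gripper's body presses on something with over 40 N, if the wrist force passes 120 N, or if a joint passes its speed limit or range.

## Working session

There is one attempt and no reset: what is moved stays moved. The work goes in short steps, Python scripts to look and compute and a tool call to move; the robot and the scene stay as the last step left them, time stands still between calls to the robot, and variables do not carry over. Pictures are saved under pics/ and viewed, at most 10 in all, crops included, and the job is handed in when it is done.

Besides the shell and the picture viewer there is one more tool, called after "Call:" as a command line: name --argument value ..., lists and objects as JSON in quotes. play_rows: Moves the arm, as the interface text tells. Its arguments: {"type":"object","properties":{"increments":{"type":"string"},"grip_force":{"type":"number"}},"required":["increments"]}

```bash
mkdir -p pics
cat > h.py <<'E'
import numpy as np, cv2
from scipy.spatial.transform import Rotation as R
from cell import arm, vision, job, cut_out
def cloud(p):
    z=p["z_map"]; K=np.array(p["mtx"]); h,w=z.shape
    v,u=np.mgrid[:h,:w]
    x=(u-K[0,2])/K[0,0]*z; y=(v-K[1,2])/K[1,1]*z
    P=np.stack([x,-y,-z,np.ones_like(z)],-1)@np.array(p["cam_to_world"]).T
    P=P[...,:3]; P[z==0]=np.nan
    return P
def save(p,n): cv2.imwrite("pics/"+n,p["frame"][...,::-1])
E
python3 - <<'E'
from h import *
s=arm.observe(); print(s, arm.hold_point_z)
for n in("scene","top"):
    p=vision.get_image(n); save(p,n+"0.png"); P=cloud(p); np.save(n+"0.npy",P)
    for q in("gauge","jaw","knob_grip","dial_needle","round_bottle","dropper_bottle","measuring_beaker"):
        for d in cut_out(q,p)[:4]:
            m=d["mask"]; X=P[m]; X=X[~np.isnan(X[:,0])]
            if len(X)==0: continue
            print(n,q,round(d["confidence"],2),np.round(d["point"]),m.sum(),"med",np.median(X,0).round(3),"lo",np.percentile(X,2,0).round(3),"hi",np.percentile(X,98,0).round(3))
E
```

```text
{'clock': 0.0, 'joints': array([ 1.09742799,  0.43521072,  0.0249942 ,  1.57412053, -0.01158412,
        1.13399657, -0.07509982]), 'dq': array([ 7.96862356e-05,  7.16829434e-04, -5.42276993e-04,  1.10029585e-03,
        5.78746985e-05, -4.04002574e-04,  4.84391343e-04]), 'joint_efforts': array([-1.14885705e-03, -6.67854023e+01,  9.84399877e-01, -3.14460611e+01,
       -6.06582407e-02,  4.31160873e-02,  1.23267605e-04]), 'position': array([ 0.22619658, -0.58207045,  0.22594379]), 'ee_rot': array([-3.08628921e+00, -5.78663313e-01,  7.15607016e-04]), 'force': array([-0.71482461, -0.75428317, -0.45383317]), 'ft_torque': array([0.01637208, 0.03716889, 0.00274949]), 'gripper_force': 0.0, 'width': 1.001655069061516} 0.0188
scene gauge 0.79 [263. 240.] 6608 med [0.457 0.134 0.051] lo [ 0.417 -0.103  0.012] hi [0.529 0.214 0.155]
scene jaw 0.56 [252. 258.] 1600 med [0.464 0.054 0.055] lo [ 0.435 -0.006  0.03 ] hi [0.529 0.103 0.105]
scene knob_grip 0.6 [251. 259.] 1660 med [0.463 0.054 0.055] lo [ 0.435 -0.006  0.026] hi [0.528 0.104 0.105]
scene dial_needle 0.53 [262. 243.] 6594 med [0.456 
[... 1211 characters left out ...]
round_bottle 0.77 [218. 353.] 764 med [ 0.468 -0.261  0.13 ] lo [ 0.442 -0.301  0.008] hi [ 0.507 -0.237  0.177]
top round_bottle 0.57 [234. 387.] 358 med [ 0.439 -0.359  0.086] lo [ 0.421 -0.386  0.005] hi [ 0.463 -0.346  0.12 ]
top round_bottle 0.53 [259. 337.] 302 med [ 0.373 -0.23   0.088] lo [ 0.353 -0.256  0.007] hi [ 0.395 -0.214  0.12 ]
top dropper_bottle 0.54 [183. 350.] 165 med [ 0.582 -0.273  0.061] lo [ 0.572 -0.29   0.008] hi [ 0.598 -0.262  0.1  ]
top dropper_bottle 0.35 [217. 234.] 1643 med [0.482 0.045 0.054] lo [ 0.437 -0.009  0.027] hi [0.536 0.099 0.105]
top measuring_beaker 0.98 [201. 410.] 500 med [ 0.54  -0.436  0.026] lo [ 0.51  -0.461 -0.001] hi [ 0.577 -0.401  0.071]
```

View pics/scene0.png

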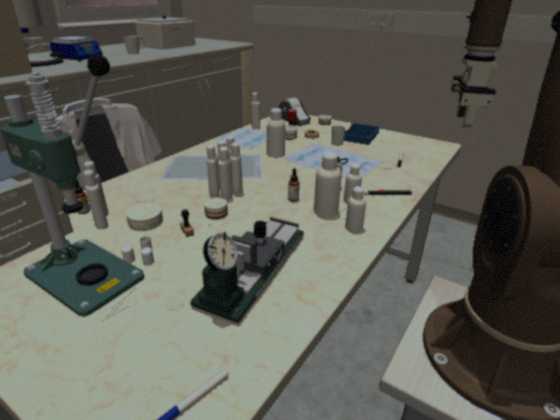

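View pics/top0.png

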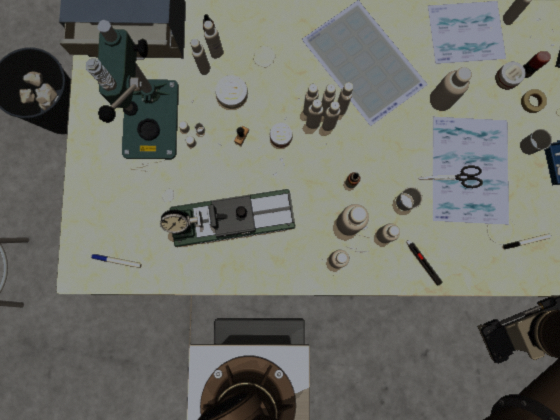

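Run:
```python
from h import *
for n in("scene","top"):
    P=np.load(n+"0.npy"); X=P.reshape(-1,3); X=X[~np.isnan(X[:,0])]
    def box(a,b,c,d,e,f): return X[(X[:,0]>a)&(X[:,0]<b)&(X[:,1]>c)&(X[:,1]<d)&(X[:,2]>e)&(X[:,2]<f)]
    # bottle cap tops
    for nm,b in dict(big=(.42,.54,-.33,-.2,.165,.185),capall=(.42,.54,-.33,-.2,.145,.17),body=(.42,.54,-.33,-.22,.03,.12),knobtop=(.4,.58,-.1,.2,.098,.11)).items():
        Y=box(*b); print(n,nm,len(Y),Y.mean(0).round(4),Y.min(0).round(3),Y.max(0).round(3)) if len(Y) else 0
        if nm in("capall","body") and len(Y)>20:
            A=np.c_[2*Y[:,:2],np.ones(len(Y))]; s=np.linalg.lstsq(A,(Y[:,:2]**2).sum(1),rcond=None)[0]; print("  circle",s[:2].round(4),np.sqrt(s[2]+s[0]**2+s[1]**2).round(4))
        if nm=="knobtop" and len(Y): 
            print(np.unique(Y.round(2)[:,:2],axis=0,return_counts=True))
    # bed
    Y=box(.38,.62,-.2,.3,.008,.03).astype(np.float32)
    r=cv2.minAreaRect(Y[:,:2]*1000); print(n,"bed",r,len(Y))
    Y=box(.38,.62,-.2,.3,.025,.031).astype(np.float32)
    print(n,"way",cv2.minAreaRect(Y[:,:2]*1000),len(Y))
    Y=box(.38,.62,-.2,.3,.051,.057).astype(np.float32)
    print(n,"deck",cv2.minAreaRect(Y[:,:2]*1000),len(Y))
    Y=box(.38,.62,-.2,.3,.09,.101).astype(np.float32)
    print(n,"head",cv2.minAreaRect(Y[:,:2]*1000),len(Y))
```

```text
scene big 107 [ 0.4748 -0.2598  0.1721] [ 0.456 -0.28   0.165] [ 0.496 -0.246  0.177]
scene capall 145 [ 0.4711 -0.2539  0.1577] [ 0.456 -0.272  0.145] [ 0.496 -0.245  0.17 ]
  circle [ 0.4771 -0.2655] 0.0181
scene body 769 [ 0.4657 -0.2439  0.0763] [ 0.442 -0.28   0.03 ] [ 0.507 -0.23   0.12 ]
  circle [ 0.4773 -0.2673] 0.0334
scene knobtop 334 [0.4753 0.1036 0.1015] [0.439 0.01  0.098] [0.506 0.2   0.11 ]
(array([[0.44, 0.17],
       [0.44, 0.18],
       [0.44, 0.19],
       [0.44, 0.2 ],
       [0.45, 0.09],
       [0.45, 0.13],
       [0.45, 0.16],
       [0.45, 0.17],
       [0.45, 0.18],
       [0.45, 0.19],
       [0.45, 0.2 ],
       [0.46, 0.08],
       [0.46, 0.09],
       [0.46, 0.1 ],
       [0.46, 0.12],
       [0.46, 0.13],
       [0.46, 0.19],
       [0.46, 0.2 ],
       [0.47, 0.08],
       [0.47, 0.09],
       [0.47, 0.1 ],
       [0.47, 0.13],
       [0.47, 0.19],
       [0.47, 0.2 ],
       [0.48, 0.01],
       [0.48, 0.02],
       [0.48, 0.03],
       [0.48, 0.09],
       [0.48, 0.1 ],
       [0.48, 0.19],
       [0.48, 0.2 ],
       [0.49, 0.01],
       [0.49, 0.
[... 2033 characters left out ...]
.09],
       [0.5 , 0.1 ],
       [0.51, 0.09],
       [0.51, 0.1 ]]), array([ 1,  5,  2,  4,  5,  1, 10, 12,  4,  6, 16,  1,  3,  2,  5, 10,  1,
        6, 16,  4,  6,  2, 14, 15,  8,  2, 16,  7,  1,  2,  1,  9, 14,  3,
       15,  5,  3,  1]))
top bed ((497.0814514160156, 39.422637939453125), (430.1595764160156, 212.166015625), 89.92085266113281) 2252
top way ((484.00286865234375, 43.22315216064453), (101.04255676269531, 314.10675048828125), 8.082637786865234) 1175
top deck ((479.7655029296875, 86.29520416259766), (96.50477600097656, 194.19879150390625), 9.396486282348633) 906
top head ((477.26470947265625, 84.91346740722656), (54.12997055053711, 164.82955932617188), 7.265547752380371) 171
```

Run:
```python
from h import *
im=cv2.imread("pics/scene0.png"); a=cv2.resize(im[140:245,275:385],(440,420),interpolation=cv2.INTER_CUBIC); b=cv2.resize(im[215:325,190:310],None,fx=3,fy=3.818,interpolation=cv2.INTER_CUBIC)[:420]
cv2.imwrite("pics/crop1.png",np.hstack([a,b]))
for n in("scene","top"):
    P=np.load(n+"0.npy"); X=P.reshape(-1,3); X=X[~np.isnan(X[:,0])]
    X=X[(X[:,0]>.38)&(X[:,0]<.6)&(X[:,1]>-.15)&(X[:,1]<.25)]
    # yaw from bed (rim) fit, using low band
    best=None
    Y=X[(X[:,2]>.01)&(X[:,2]<.115)]
    for deg in np.arange(6,13,.25):
        t=np.deg2rad(deg); ex=np.array([np.cos(t),np.sin(t)]); u=Y[:,:2]@ex
        hst=np.histogram(u,bins=np.arange(.3,.8,.001))[0]; sc=(hst.astype(float)**2).sum()
        if best is None or sc>best[0]: best=(sc,deg)
    print(n,best)
    t=np.deg2rad(9.5); ex=np.array([np.cos(t),np.sin(t)]); ey=np.array([-np.sin(t),np.cos(t)])
    u=X[:,:2]@ex; v=X[:,:2]@ey
    for nm,lo,hi in(("bed",.012,.024),("way",.026,.03),("deck",.052,.056),("ktop",.1,.105),("head",.094,.0995)):
        k=(X[:,2]>lo)&(X[:,2]<hi); print(n,nm,k.sum(),"u",np.percentile(u[k],[1,99]).round(3))
        h,e=np.histogram(v[k],bins=np.arange(-.2,.2,.005)); print({round(float(x),3):int(c) for x,c in zip(e,h) if c>2})
```

```text
scene (np.float64(440125.0), np.float64(9.0))
scene bed 1253 u [0.434 0.542]
{-0.195: 8, -0.19: 10, -0.185: 9, -0.18: 12, -0.175: 8, -0.17: 11, -0.165: 11, -0.16: 10, -0.155: 12, -0.15: 11, -0.145: 9, -0.14: 13, -0.135: 10, -0.13: 10, -0.125: 11, -0.12: 13, -0.115: 12, -0.11: 12, -0.105: 10, -0.1: 8, -0.095: 9, -0.09: 5, -0.085: 10, -0.08: 8, -0.075: 6, -0.07: 9, -0.065: 6, -0.06: 9, -0.055: 10, -0.05: 9, -0.045: 8, -0.04: 10, -0.035: 8, -0.03: 11, -0.025: 9, -0.02: 9, -0.015: 12, -0.01: 7, -0.005: 13, 0.0: 11, 0.005: 8, 0.01: 16, 0.015: 16, 0.02: 16, 0.025: 18, 0.03: 18, 0.035: 18, 0.04: 20, 0.045: 18, 0.05: 18, 0.055: 17, 0.06: 23, 0.065: 24, 0.07: 26, 0.075: 23, 0.08: 23, 0.085: 24, 0.09: 29, 0.095: 27, 0.1: 28, 0.105: 29, 0.11: 29, 0.115: 39, 0.12: 40, 0.125: 99, 0.13: 217}
scene way 802 u [0.441 0.525]
{-0.195: 12, -0.19: 30, -0.185: 22, -0.18: 26, -0.175: 36, -0.17: 21, -0.165: 35, -0.16: 23, -0.155: 29, -0.15: 26, -0.145: 30, -0.14: 19, -0.135: 23, -0.13: 23, -0.125: 19, -0.115: 4, -0.065: 3, -0.045: 3, 0.01: 17, 0.015: 31, 0.02: 35, 0.025: 36, 0.03: 31, 0.035: 34, 0.04: 28, 0
[... 1791 characters left out ...]
28, -0.095: 25, 0.015: 7, 0.02: 10, 0.025: 12, 0.03: 34, 0.035: 37, 0.04: 28, 0.045: 18, 0.05: 15, 0.055: 15, 0.06: 24, 0.065: 6, 0.07: 6, 0.11: 4}
top deck 689 u [0.44  0.535]
{-0.095: 6, -0.09: 42, -0.085: 36, -0.08: 38, -0.075: 27, -0.07: 31, -0.065: 31, -0.06: 26, -0.055: 32, -0.05: 39, -0.045: 37, -0.04: 39, -0.035: 36, -0.03: 40, -0.025: 48, -0.02: 31, -0.015: 32, -0.01: 36, -0.005: 33, 0.0: 26, 0.005: 13, 0.01: 6}
top ktop 141 u [0.461 0.513]
{-0.075: 9, -0.07: 15, -0.065: 10, -0.06: 12, -0.055: 6, 0.0: 16, 0.005: 28, 0.01: 31, 0.015: 8}
top head 95 u [0.462 0.511]
{-0.08: 4, -0.075: 6, -0.07: 4, -0.065: 5, -0.055: 3, 0.0: 9, 0.015: 16, 0.02: 3, 0.04: 20, 0.045: 16, 0.075: 5, 0.08: 3}
```

View pics/crop1.png

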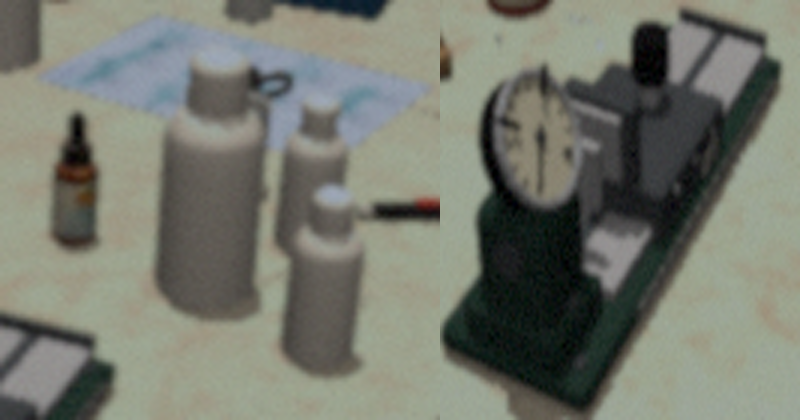

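Candidates in the scene picture: the bottle at (190,328) is 175 mm tall with a 68–70 mm body. The two at (186,352) and (210,356) are about 118 mm tall, and one like it stands far back at (135,276). The one at (190,328) fits the description and the crop confirms it. The gauge is yawed about 9.5°. First I turn the tool so the fingers close across the way.

Call:
play_rows --increments "0 0 0 -7.1 1;0 0 0 -7.1 1;0 0 0 -7.1 1;0 0 0 -7.1 1;0 0 0 -7.1 1"

```text
clock: 1.22
position: [0.2265, -0.5825, 0.2268]
ee_rot: [2.76, 1.501, -0.0]
force: [-0.2, 0.7, -0.5]
width: 1.001
gripper_force: 0.0
```

Call:
play_rows --increments "0 0 0 -7.1 1;0 0 0 -7.1 1;0 0 0 -7.1 1;0 0 0 -7.1 1;0 0 0 -7.1 1"

```text
clock: 1.63
position: [0.2264, -0.5826, 0.2268]
ee_rot: [2.171, 2.271, -0.0]
force: [0.2, -0.1, 0.3]
width: 1.002
gripper_force: 0.0
```

Call:
play_rows --increments "0 0 0 -7.1 1;0 0 0 0 1;0 0 0 0 1"

```text
clock: 1.88
position: [0.2263, -0.5826, 0.2267]
ee_rot: [2.038, 2.391, 0.0]
force: [0.1, -0.5, -0.7]
width: 0.999
gripper_force: 0.0
```

```bash
cat >> h.py <<'E'
t=np.deg2rad(9.5); ex=np.array([np.cos(t),np.sin(t)]); ey=np.array([-np.sin(t),np.cos(t)])
V0=-0.0115; U0=0.487
def g2w(x,y,z): return np.r_[(U0+x)*ex+(V0+y)*ey,z]
def w2g(p): return np.array([p[0]*ex[0]+p[1]*ex[1]-U0, p[0]*ey[0]+p[1]*ey[1]-V0,p[2]])
def need(tgt):
    s=arm.observe(); M=R.from_rotvec(s["ee_rot"]).as_matrix(); d=M.T@(np.asarray(tgt)-s["position"])*100
    ty=np.rad2deg(np.arctan2(M[1,1],M[0,1]))
    print("t",round(s["clock"],2),"pos",s["position"].round(4),"g",w2g(s["position"]).round(4),"tooly deg",ty.round(2),"tilt",M[:,2].round(3),"need cm",d.round(2),"w",round(s["width"],3),"F",s["force"].round(1))
E
python3 - <<'E'
from h import *
need(np.r_[0.491,0.017,0.226]); print(arm.observe()["joints"].round(2))
E
```

```text
t 1.88 pos [ 0.2263 -0.5826  0.2267] g [-0.36   -0.6005  0.2267] tooly deg 9.1 tilt [ 0.  0. -1.] need cm [55.02 35.62  0.08] w 0.999 F [ 0.1 -0.5 -0.7]
[ 1.3   0.45 -0.28  1.55  0.13  1.15  1.16]
```

Call:
play_rows --increments "2.75 1.78 0 -0.4 1;2.75 1.78 0 0 1;2.75 1.78 0 0 1;2.75 1.78 0 0 1;2.75 1.78 0 0 1"

```text
clock: 2.3
position: [0.2915, -0.4306, 0.2268]
ee_rot: [2.031, 2.397, -0.0]
force: [0.9, 0.0, 0.6]
width: 1.0
gripper_force: 0.0
```

Call:
play_rows --increments "2.75 1.78 0 0 1;2.75 1.78 0 0 1;2.75 1.78 0 0 1;2.75 1.78 0 0 1;2.75 1.78 0 0 1"

```text
clock: 2.72
position: [0.356, -0.28, 0.227]
ee_rot: [2.03, 2.396, -0.0]
force: [1.3, -0.2, 0.3]
width: 0.998
gripper_force: 0.0
```

Call:
play_rows --increments "2.75 1.78 0 0 1;2.75 1.78 0 0 1;2.75 1.78 0 0 1;2.75 1.78 0 0 1;2.75 1.78 0 0 1"

```text
clock: 3.13
position: [0.4205, -0.1294, 0.227]
ee_rot: [2.03, 2.396, 0.0]
force: [1.1, 0.1, -0.1]
width: 1.001
gripper_force: 0.0
```

Call:
play_rows --increments "2.75 1.78 0 0 1;2.75 1.78 0 0 1;2.75 1.78 0 0 1;2.75 1.78 0 0 1;2.75 1.78 0 0 1"

```text
clock: 3.55
position: [0.4849, 0.0212, 0.2269]
ee_rot: [2.031, 2.396, 0.0]
force: [0.7, -0.2, -0.9]
width: 1.0
gripper_force: 0.0
```

Call:
play_rows --increments "0 0 0 0 1;0 0 0 0 1;0 0 0 0 1"

```text
clock: 3.8
position: [0.4842, 0.0192, 0.2265]
ee_rot: [-2.028, -2.4, 0.001]
force: [0.1, -0.5, 1.1]
width: 1.001
gripper_force: 0.0
```

Run:
```python
from h import *
need(np.r_[0.491,0.017,0.068])
for n in("scene","top"):
    p=vision.get_image(n); save(p,n+"1.png")
s,t_=[cv2.imread("pics/%s1.png"%n) for n in("scene","top")]
a=cv2.resize(s[150:330,150:350],(400,360)); b=cv2.resize(t_[130:280,130:330],(400,300)); b=np.vstack([b,np.zeros((60,400,3),np.uint8)])
cv2.imwrite("pics/c2.png",np.hstack([a,b]))
```

```text
t 3.8 pos [0.4842 0.0192 0.2265] g [-0.0063 -0.0494  0.2265] tooly deg 9.61 tilt [-0.001 -0.    -1.   ] need cm [-0.33  0.64 15.85] w 1.001 F [ 0.1 -0.5  1.1]
```

View pics/c2.png

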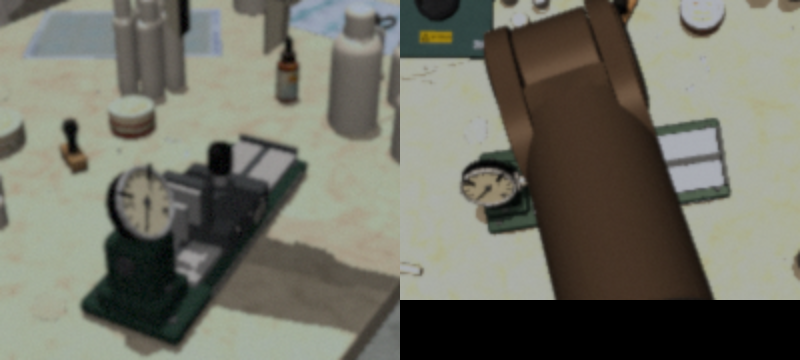

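Call:
play_rows --increments "-0.1 0.2 3.2 0 1;-0.1 0.2 3.2 0 1;-0.1 0.2 3.2 0 1;0 0 3.2 0 1;0 0 3 0 1" --grip_force 45

```text
clock: 4.32
position: [0.4905, 0.016, 0.0673]
ee_rot: [2.029, 2.398, -0.001]
force: [-0.1, -0.2, 0.3]
width: 0.998
gripper_force: 0.0
```

Call:
play_rows --increments "0 0 0 0 1;0 0 0 0 1;0 0 0 0 -0.3;0 0 0 0 -0.5;0 0 0 0 -1"

```text
clock: 4.73
position: [0.4921, 0.0176, 0.0705]
ee_rot: [2.024, 2.399, 0.003]
force: [0.0, 0.3, 0.1]
width: 0.83
gripper_force: 0.0
```

Call:
play_rows --increments "0 0 0 0 -1;0 0 0 0 -1;0 0 0 0 -1;0 0 0 0 -1;0 0 0 0 -1"

```text
clock: 5.15
position: [0.4909, 0.0177, 0.0688]
ee_rot: [2.025, 2.402, -0.0]
force: [-0.6, 0.2, 0.4]
width: 0.473
gripper_force: 0.0
```

Run:
```python
from h import *
need(np.r_[0.491,0.017,0.068])
```

```text
t 5.15 pos [0.4909 0.0177 0.0688] g [ 0.0001 -0.052   0.0688] tooly deg 9.74 tilt [ 0. -0. -1.] need cm [-0.07 -0.    0.08] w 0.473 F [-0.6  0.2  0.4]
```

Call:
play_rows --increments "0 0 0 0 -1;0 0 0 0 -1;0 0 0 0 -1;0 0 0 0 -1;0 0 0 0 -1"

```text
clock: 5.57
position: [0.4937, 0.0183, 0.0691]
ee_rot: [2.023, 2.4, 0.007]
force: [9.3, 1.0, -7.7]
width: 0.282
gripper_force: 45.0
```

Call:
play_rows --increments "0 0 0 0 -1;0 0 0 0 -1;0 0 0 0 -1"

```text
clock: 5.82
position: [0.4937, 0.0183, 0.0691]
ee_rot: [2.023, 2.4, 0.007]
force: [8.7, 1.0, -7.6]
width: 0.28
gripper_force: 45.0
```

Call:
play_rows --increments "-1.0 0.3 0 0 -1;-1.5 0 0 0 -1;-1.5 0 0 0 -1;-1.5 0 0 0 -1;-1.5 0 0 0 -1"

```text
clock: 6.23
position: [0.5046, -0.0482, 0.069]
ee_rot: [-2.019, -2.402, -0.002]
force: [-6.7, 9.0, 9.4]
width: 0.28
gripper_force: 45.0
```

Call:
play_rows --increments "-1 0 0 0 -1;-0.5 0 0 0 -1;0 0 0 0 -1;0 0 0 0 -1"

```text
clock: 6.57
position: [0.5074, -0.0655, 0.069]
ee_rot: [-2.024, -2.401, 0.002]
force: [-5.5, -0.4, 8.9]
width: 0.278
gripper_force: 45.0
```

Run:
```python
from h import *
need(np.r_[0.491,0.017,0.068])
```

```text
t 6.57 pos [ 0.5074 -0.0655  0.069 ] g [ 0.0027 -0.1369  0.069 ] tooly deg 9.73 tilt [-0.001 -0.    -1.   ] need cm [ 8.41 -0.22  0.1 ] w 0.278 F [-5.5 -0.4  8.9]
```

Call:
play_rows --increments "-0.5 0 0 0 -1;0 0 0 0 -1;0 0 0 0 1;0 0 0 0 1;0 0 0 0 1"

```text
clock: 6.98
position: [0.5092, -0.0706, 0.0686]
ee_rot: [2.025, 2.402, -0.0]
force: [-0.1, 0.1, 0.4]
width: 0.448
gripper_force: 0.0
```

Call:
play_rows --increments "0 0 0 0 1;0 0 0 0 1;0 0 0 0 1;0 0 0 0 1;0 0 0 0 1"

```text
clock: 7.4
position: [0.5091, -0.0705, 0.0687]
ee_rot: [2.025, 2.402, -0.0]
force: [0.5, -0.7, -0.1]
width: 0.813
gripper_force: 0.0
```

Call:
play_rows --increments "0 0 0 0 1;0 0 -3.5 0 1;0 0 -4 0 1;0 0 -4 0 1;0 0 -4 0 1"

```text
clock: 7.82
position: [0.5085, -0.0702, 0.2254]
ee_rot: [-2.024, -2.402, 0.0]
force: [1.2, -0.5, 0.8]
width: 1.003
gripper_force: 0.0
```

Run:
```python
from h import *
need(np.r_[0.4766,-0.269,0.230])
```

```text
t 7.82 pos [ 0.5085 -0.0702  0.2254] g [ 0.003  -0.1417  0.2254] tooly deg 9.77 tilt [-0.001  0.001 -1.   ] need cm [-19.05  -6.52  -0.47] w 1.003 F [ 1.2 -0.5  0.8]
```

Call:
play_rows --increments "-2.72 -0.93 0 0 1;-2.72 -0.93 0 0 1;-2.72 -0.93 0 0 1;-2.72 -0.93 0 0 1;-2.72 -0.93 0 0 1"

```text
clock: 8.23
position: [0.4858, -0.2137, 0.2239]
ee_rot: [2.024, 2.402, -0.0]
force: [0.3, 0.5, -0.5]
width: 1.002
gripper_force: 0.0
```

Call:
play_rows --increments "-2.72 -0.93 0 0 1;-2.72 -0.93 0 0 1;0 0 0 0 1;0 0 0 0 1;0 0 0 0 1"

```text
clock: 8.65
position: [0.4772, -0.2684, 0.2237]
ee_rot: [-2.024, -2.402, -0.001]
force: [-0.5, -0.3, 0.2]
width: 0.996
gripper_force: 0.0
```

Run:
```python
from h import *
need(np.r_[0.4766,-0.269,0.145])
p=vision.get_image("scene"); save(p,"s3.png")
cv2.imwrite("pics/c3.png",cv2.resize(cv2.imread("pics/s3.png")[100:280,180:400],(660,540)))
```

```text
t 8.65 pos [ 0.4772 -0.2684  0.2237] g [-0.0606 -0.332   0.2237] tooly deg 9.75 tilt [ 0.     0.001 -1.   ] need cm [-0.05 -0.07  7.87] w 0.996 F [-0.5 -0.3  0.2]
```

View pics/c3.png

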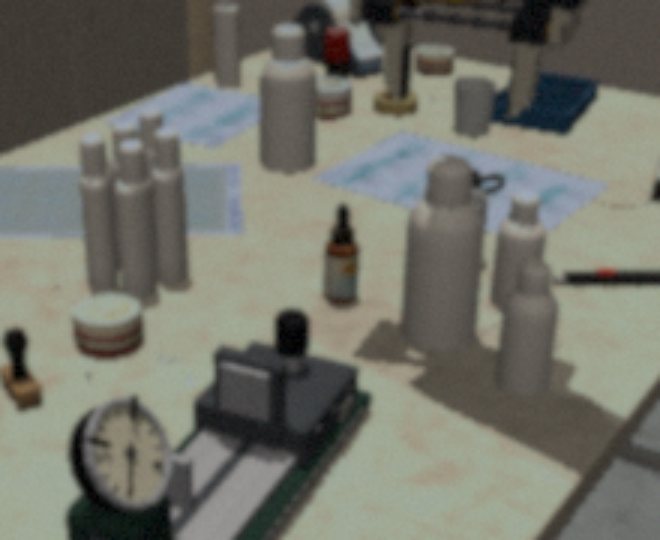

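The jaw is drawn back, the knob is at crop pixel (292,335), and the fingers straddle the cap at (450,175). I descend and grip the cap.

Call:
play_rows --increments "0 0 2.5 0 1;0 0 2.5 0 1;0 0 2 0 1;0 0 0.9 0 1;0 0 0 0 0.3" --grip_force 30

```text
clock: 9.12
position: [0.4763, -0.2675, 0.143]
ee_rot: [-2.02, -2.401, 0.001]
force: [-0.6, -0.2, 0.1]
width: 0.969
gripper_force: 0.0
```

Call:
play_rows --increments "0 0 0 0 0.2;0 0 0 0 0;0 0 0 0 -0.1;0 0 0 0 -0.3;0 0 0 0 -0.5"

```text
clock: 9.53
position: [0.4775, -0.2693, 0.1455]
ee_rot: [2.024, 2.401, 0.0]
force: [0.1, 0.6, -0.0]
width: 0.612
gripper_force: 0.0
```

Call:
play_rows --increments "0 0 0 0 -0.7;0 0 0 0 -1;0 0 0 0 -1;0 0 0 0 -1;0 0 0 0 -1"

```text
clock: 9.95
position: [0.4774, -0.2692, 0.1449]
ee_rot: [2.024, 2.402, 0.0]
force: [1.1, -0.1, 1.3]
width: 0.425
gripper_force: 29.9
```

Call:
play_rows --increments "0 0 0 0 -1;0 0 0 0 -1;0 0 0 0 -1;0 0 0 0 -1"

```text
clock: 10.28
position: [0.4773, -0.2692, 0.1449]
ee_rot: [2.025, 2.402, 0.0]
force: [0.9, 0.7, 2.3]
width: 0.428
gripper_force: 30.0
```

Run:
```python
from h import *
need(np.r_[0.4766,-0.269,0.145])
```

```text
t 10.28 pos [ 0.4773 -0.2692  0.1449] g [-0.0606 -0.3327  0.1449] tooly deg 9.74 tilt [ 0. -0. -1.] need cm [ 0.03 -0.07 -0.01] w 0.428 F [0.9 0.7 2.3]
```

Call:
play_rows --increments "0 0 -1 0 -1;0 0 -2 0 -1;0 0 -3 0 -1;0 0 -3 0 -1;0 0 -2.5 0 -1"

```text
clock: 10.7
position: [0.4768, -0.2688, 0.2619]
ee_rot: [-2.024, -2.402, -0.0]
force: [0.2, -1.3, -2.3]
width: 0.425
gripper_force: 29.9
```

Call:
play_rows --increments "0 0 -1.5 0 -1;0.6 0.1 0 0 -1;1.4 0.25 0 0 -1;2 0.4 0 0 -1;2.5 0.5 0 0 -1"

```text
clock: 11.12
position: [0.477, -0.202, 0.2729]
ee_rot: [-2.025, -2.398, 0.002]
force: [0.3, 0.3, -2.7]
width: 0.428
gripper_force: 29.9
```

Call:
play_rows --increments "2.5 0.5 0 0 -1;2.5 0.5 0 0 -1;2.5 0.5 0 0 -1;2.5 0.5 0 0 -1;2.5 0.5 0 0 -1"

```text
clock: 11.53
position: [0.4801, -0.073, 0.273]
ee_rot: [-2.022, -2.401, 0.003]
force: [0.2, -0.7, -2.3]
width: 0.421
gripper_force: 29.9
```

Call:
play_rows --increments "2.5 0.5 0 0 -1;2.5 0.5 0 0 -1;2.5 0.5 0 0 -1;2.5 0.4 0 0 -1;2 0.3 0 0 -1"

```text
clock: 11.95
position: [0.4812, 0.0495, 0.2732]
ee_rot: [-2.02, -2.403, 0.003]
force: [0.9, 0.8, -2.1]
width: 0.418
gripper_force: 29.9
```

Call:
play_rows --increments "1.5 0.2 0 0 -1;0.8 0.1 0 0 -1;0 0 0 0 -1;0 0 0 0 -1;0 0 0 0 -1"

```text
clock: 12.37
position: [0.482, 0.0684, 0.2741]
ee_rot: [-2.026, -2.401, 0.002]
force: [0.1, -0.5, -2.1]
width: 0.427
gripper_force: 29.9
```

```bash
sed -i 's/U0=0.487/U0=0.489/' h.py
python3 - <<'E'
from h import *
need(g2w(0,0.004,0.173))
p=vision.get_image("scene"); save(p,"s4.png"); P=cloud(p)
cv2.imwrite("pics/c4.png",cv2.resize(cv2.imread("pics/s4.png")[120:330,160:340],(600,700))[:600])
X=P.reshape(-1,3); X=X[~np.isnan(X[:,0])]; G=np.c_[X[:,:2]@ex-U0,X[:,:2]@ey-V0,X[:,2]]
k=(abs(G[:,0])<.06)&(abs(G[:,1])<.055)&(G[:,2]>.135)&(G[:,2]<.25); Y=G[k]
print(len(Y)); A=np.c_[2*Y[:,:2],np.ones(len(Y))]
print("bottle min z",Y[:,2].min()); 
for it in range(3):
    A=np.c_[2*Y[:,:2],np.ones(len(Y))]; s=np.linalg.lstsq(A,(Y[:,:2]**2).sum(1),rcond=None)[0]; r=np.sqrt(s[2]+s[0]**2+s[1]**2); print(s[:2].round(4),r.round(4)); e=abs(np.hypot(*(Y[:,:2]-s[:2]).T)-r); Y=Y[e<.004]
for nm,b in dict(jawface=(-.02,.02,-.08,-.03,.06,.1),anvil=(-.02,.02,.03,.08,.088,.1)).items():
    k=(G[:,0]>b[0])&(G[:,0]<b[1])&(G[:,1]>b[2])&(G[:,1]<b[3])&(G[:,2]>b[4])&(G[:,2]<b[5]); print(nm,k.sum(),np.percentile(G[k],[2,50,98],axis=0).round(4) if k.sum() else "")
E
```

```text
t 12.37 pos [0.482  0.0684 0.2741] g [-0.0023 -0.0006  0.2741] tooly deg 9.67 tilt [-0.001 -0.001 -1.   ] need cm [ 0.46  0.24 10.11] w 0.427 F [ 0.1 -0.5 -2.1]
1910
bottle min z 0.135101453042063
[-0.0026  0.0003] 0.034
[-0.0026  0.0003] 0.034
[-0.0026  0.0003] 0.034
jawface 167 [[-0.0193 -0.0592  0.0611]
 [-0.0088 -0.0547  0.0741]
 [ 0.0187 -0.0523  0.0989]]
anvil 43 [[-0.0193  0.0562  0.0884]
 [-0.0144  0.061   0.0953]
 [-0.0072  0.0632  0.0989]]
```

View pics/c4.png

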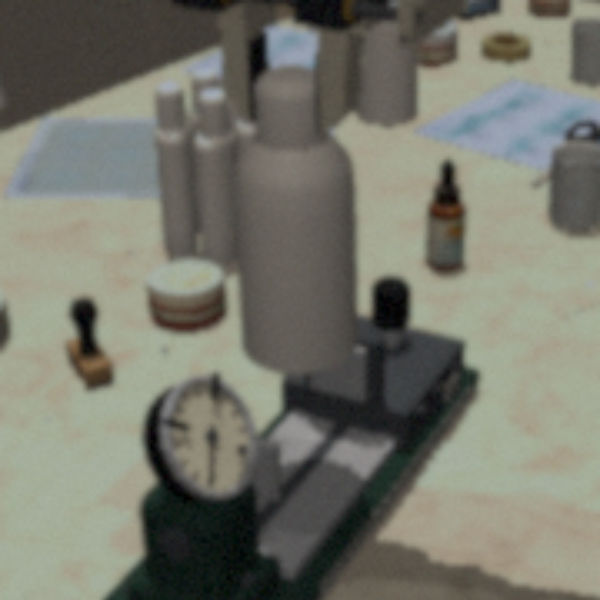

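Call:
play_rows --increments "0.2 0.2 1 0 -1;0 0 2 0 -1;0 0 2.5 0 -1;0 0 2 0 -1;0 0 1 0 -1"

```text
clock: 12.83
position: [0.4827, 0.0708, 0.1868]
ee_rot: [-2.025, -2.399, 0.004]
force: [-1.1, -0.5, -2.5]
width: 0.423
gripper_force: 29.9
```

Call:
play_rows --increments "0 0 0.7 0 -1;0 0 0.3 0 -1;0 0 0 0 -1;0 0 0 0 -1"

```text
clock: 13.17
position: [0.4846, 0.0721, 0.1804]
ee_rot: [2.025, 2.401, 0.001]
force: [0.5, 0.5, -1.9]
width: 0.424
gripper_force: 29.9
```

Call:
play_rows --increments "0 0 0.2 0 -1;0 0 0 0 -1;0 0 0.2 0 -1;0 0 0 0 -1"

```text
clock: 13.5
position: [0.4841, 0.0719, 0.1757]
ee_rot: [2.025, 2.402, 0.0]
force: [0.4, 0.3, -2.7]
width: 0.424
gripper_force: 29.9
```

Run:
```python
from h import *
need(g2w(0,0.004,0.173))
```

```text
t 13.5 pos [0.4841 0.0719 0.1757] g [0.0003 0.0025 0.1757] tooly deg 9.73 tilt [ 0. -0. -1.] need cm [ 0.15 -0.03  0.27] w 0.424 F [ 0.4  0.3 -2.7]
```

Call:
play_rows --increments "0 0 0.1 0 -1;0 0 0 0 -1;0 0 0.1 0 -1;0 0 0 0 -1"

```text
clock: 13.83
position: [0.484, 0.0719, 0.1736]
ee_rot: [-2.025, -2.402, 0.0]
force: [0.5, 0.5, -1.8]
width: 0.42
gripper_force: 29.9
```

Call:
play_rows --increments "0 0 0.1 0 -1;0 0 0 0 -1"

```text
clock: 14.0
position: [0.4842, 0.072, 0.1728]
ee_rot: [2.025, 2.402, 0.0]
force: [-0.4, 0.7, -0.6]
width: 0.422
gripper_force: 29.9
```

Call:
play_rows --increments "0 0 0.1 0 -1;0 0 0 0 -1"

```text
clock: 14.17
position: [0.4847, 0.0723, 0.1727]
ee_rot: [2.024, 2.401, 0.002]
force: [-0.8, -0.6, 8.6]
width: 0.421
gripper_force: 30.0
```

Contact: the bottle stands on the way. I release it and retreat upward.

Call:
play_rows --increments "0 0 -0.05 0 -0.9;0 0 0 0 0;0 0 0 0 0.2;0 0 0 0 0.5;0 0 0 0 1"

```text
clock: 14.58
position: [0.4839, 0.0719, 0.1721]
ee_rot: [-2.025, -2.402, 0.0]
force: [-0.2, -0.6, 0.1]
width: 0.663
gripper_force: 0.0
```

Call:
play_rows --increments "0 0 0 0 1;0 0 0 0 1;0 0 0 0 1;0 0 0 0 1;0 0 0 0 1"

```text
clock: 15.0
position: [0.484, 0.0719, 0.1722]
ee_rot: [2.025, 2.402, -0.0]
force: [0.7, 0.0, -0.3]
width: 0.988
gripper_force: 0.0
```

Call:
play_rows --increments "0 0 -2 0 1;0 0 -3 0 1;0 0 -3 0 1;0 0 0 0 1"

```text
clock: 15.33
position: [0.4865, 0.0733, 0.2573]
ee_rot: [2.021, 2.399, 0.009]
force: [0.5, 0.1, 0.4]
width: 0.999
gripper_force: 0.0
```

Run:
```python
from h import *
need(g2w(0,-0.142,0.25))
p=vision.get_image("scene"); save(p,"s5.png"); P=cloud(p)
X=P.reshape(-1,3); X=X[~np.isnan(X[:,0])]; G=np.c_[X[:,:2]@ex-U0,X[:,:2]@ey-V0,X[:,2]]
for lo,hi in((.05,.15),(.175,.2)):
    k=(abs(G[:,0])<.05)&(abs(G[:,1])<.048)&(G[:,2]>lo)&(G[:,2]<hi); Y=G[k]
    for it in range(3):
        A=np.c_[2*Y[:,:2],np.ones(len(Y))]; s=np.linalg.lstsq(A,(Y[:,:2]**2).sum(1),rcond=None)[0]; r=np.sqrt(s[2]+s[0]**2+s[1]**2); e=abs(np.hypot(*(Y[:,:2]-s[:2]).T)-r); Y=Y[e<.004]
    print(lo,len(Y),s[:2].round(4),r.round(4))
k=(abs(G[:,0])<.05)&(abs(G[:,1])<.048)&(G[:,2]<.23); print("top",np.percentile(G[k][:,2],99.5))
k=(abs(G[:,0])<.03)&(abs(G[:,1]+.142)<.03)&(G[:,2]>.075)&(G[:,2]<.11);Y=G[k]
A=np.c_[2*Y[:,:2],np.ones(len(Y))]; s=np.linalg.lstsq(A,(Y[:,:2]**2).sum(1),rcond=None)[0]; print("knob",s[:2].round(4))
```

```text
t 15.33 pos [0.4865 0.0733 0.2573] g [0.0029 0.0035 0.2573] tooly deg 9.76 tilt [ 0.007  0.001 -1.   ] need cm [-14.55  -0.37   0.73] w 0.999 F [0.5 0.1 0.4]
0.05 1215 [0.0004 0.0037] 0.0338
0.175 255 [0.0006 0.005 ] 0.0186
top 0.2035395530388015
knob [-0.0007 -0.1365]
```

Call:
play_rows --increments "-2.9 0 0 0 1;-2.9 0 0 0 1;-2.9 0 0 0 1;-2.9 -0.1 0 0 1;-2.8 -0.1 0 0 1" --grip_force 50

```text
clock: 15.8
position: [0.506, -0.072, 0.2513]
ee_rot: [-2.025, -2.401, 0.001]
force: [0.8, -0.7, 0.7]
width: 1.003
gripper_force: 0.0
```

Call:
play_rows --increments "0 0 0 0 1;0 0 0 0 1;0 0 3 0 1;0 0 3 0 1;0 0 3 0 1"

```text
clock: 16.22
position: [0.5063, -0.0689, 0.1612]
ee_rot: [2.023, 2.403, 0.002]
force: [-0.6, -0.9, 0.1]
width: 0.999
gripper_force: 0.0
```

Call:
play_rows --increments "0 0 3 0 1;0 0 3 0 1;0 0 2.5 0 1;0 0 1.1 0 1;0 0 0 0 1"

```text
clock: 16.63
position: [0.5045, -0.0691, 0.064]
ee_rot: [-2.02, -2.401, 0.003]
force: [-0.5, -0.3, 0.4]
width: 1.002
gripper_force: 0.0
```

Run:
```python
from h import *
need(g2w(0.001,-0.142,0.068))
```

```text
t 16.63 pos [ 0.5045 -0.0691  0.064 ] g [-0.0028 -0.1399  0.064 ] tooly deg 9.85 tilt [-0.005  0.001 -1.   ] need cm [-0.21  0.38 -0.41] w 1.002 F [-0.5 -0.3  0.4]
```

Call:
play_rows --increments "-0.2 0.3 -0.2 0 1;0 0 0 0 0;0 0 0 0 -0.2;0 0 0 0 -0.4;0 0 0 0 -1"

```text
clock: 17.05
position: [0.5103, -0.0719, 0.0692]
ee_rot: [2.024, 2.401, 0.001]
force: [0.1, -0.3, 0.3]
width: 0.76
gripper_force: 0.0
```

Call:
play_rows --increments "0 0 0 0 -1;0 0 0 0 -1;0 0 0 0 -1;0 0 0 0 -1;0 0 0 0 -1"

```text
clock: 17.47
position: [0.5097, -0.0718, 0.0682]
ee_rot: [-2.025, -2.402, 0.0]
force: [-0.3, 0.1, 0.6]
width: 0.397
gripper_force: 0.0
```

Call:
play_rows --increments "0 0 0 0 -1;0 0 0 0 -1;0 0 0 0 -1;0 0 0 0 -1;0 0 0 0 -1"

```text
clock: 17.88
position: [0.5086, -0.072, 0.068]
ee_rot: [-2.024, -2.401, 0.003]
force: [-5.9, -1.1, 4.4]
width: 0.286
gripper_force: 50.0
```

Run:
```python
from h import *
need(g2w(0.001,-0.142,0.068))
```

```text
t 17.88 pos [ 0.5086 -0.072   0.068 ] g [ 0.0007 -0.1435  0.068 ] tooly deg 9.73 tilt [-0.002 -0.001 -1.   ] need cm [0.15 0.03 0.  ] w 0.286 F [-5.9 -1.1  4.4]
```

Call:
play_rows --increments "0.6 0 0 0 -1;0.8 0 0 0 -1;0.5 0 0 0 -1;0.3 0 0 0 -1;0.2 0 0 0 -1"

```text
clock: 18.3
position: [0.505, -0.0504, 0.068]
ee_rot: [2.026, 2.4, -0.005]
force: [-3.0, -8.6, 3.1]
width: 0.279
gripper_force: 50.0
```

Call:
play_rows --increments "0.2 0 0 0 -1;0.2 0 0 0 -1;0.2 0 0 0 -1;0.2 0 0 0 -1;0.2 0 0 0 -1"

```text
clock: 18.72
position: [0.5035, -0.0413, 0.0681]
ee_rot: [2.027, 2.399, -0.005]
force: [-2.7, -10.6, 3.2]
width: 0.284
gripper_force: 50.0
```

Call:
play_rows --increments "0.2 0 0 0 -1;0.1 0 0 0 -1;0 0 0 0 -1"

```text
clock: 18.97
position: [0.5029, -0.0379, 0.0681]
ee_rot: [2.026, 2.399, -0.005]
force: [-2.7, -8.0, 2.6]
width: 0.285
gripper_force: 50.0
```

```bash
cat > m.py <<'E'
from h import *
import sys
need(g2w(0.001,-0.142,0.068))
p=vision.get_image("scene"); save(p,sys.argv[1]+".png"); P=cloud(p)
X=P.reshape(-1,3); X=X[~np.isnan(X[:,0])]; G=np.c_[X[:,:2]@ex-U0,X[:,:2]@ey-V0,X[:,2]]
k=(abs(G[:,0])<.05)&(abs(G[:,1]-.01)<.048)&(G[:,2]>.11)&(G[:,2]<.16); Y=G[k]
for it in range(3):
    A=np.c_[2*Y[:,:2],np.ones(len(Y))]; s=np.linalg.lstsq(A,(Y[:,:2]**2).sum(1),rcond=None)[0]; r=np.sqrt(s[2]+s[0]**2+s[1]**2); e=abs(np.hypot(*(Y[:,:2]-s[:2]).T)-r); Y=Y[e<.004]
print("bottle",len(Y),s[:2].round(4),r.round(4))
im=cv2.imread("pics/"+sys.argv[1]+".png")
cv2.imwrite("pics/c"+sys.argv[1]+".png",np.hstack([cv2.resize(im[150:320,180:320],(400,486))[:480],cv2.resize(im[225:275,200:240],(384,480),interpolation=cv2.INTER_CUBIC)]))
E
python3 m.py s6
```

```text
t 18.97 pos [ 0.5029 -0.0379  0.0681] g [ 0.0008 -0.1089  0.0681] tooly deg 9.64 tilt [-0.001 -0.003 -1.   ] need cm [-3.31  0.01  0.01] w 0.285 F [-2.7 -8.   2.6]
bottle 715 [-0.0004  0.0173] 0.0318
```

View pics/cs6.png

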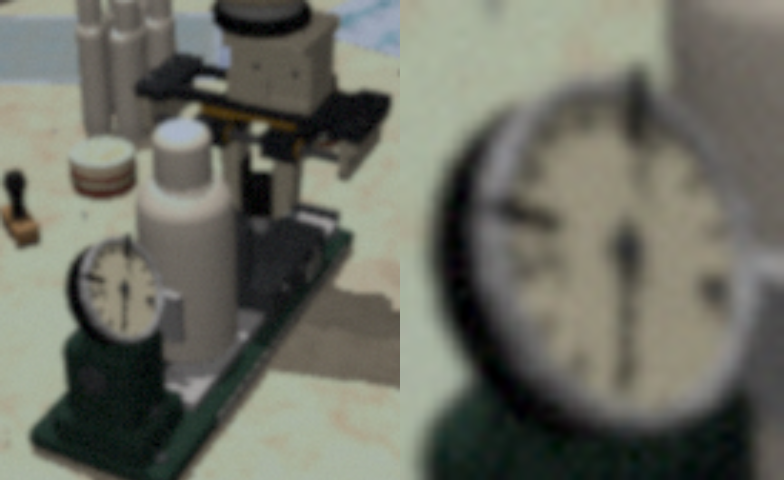

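```bash
cat >> m.py <<'E'
g=cv2.cvtColor(im,cv2.COLOR_BGR2GRAY).astype(np.float32)
th=np.arange(-0.3,5,.05); best=[]
for a in th:
    rr=np.linspace(.25,.72,20); d=np.cos(a)*np.array([0,14.5])+np.sin(a)*np.array([-12,-3.])
    q=np.array([223.4,250.5])+rr[:,None]*d
    best.append(cv2.remap(g,q[:,0].astype(np.float32),q[:,1].astype(np.float32),cv2.INTER_LINEAR).mean())
best=np.array(best); i=np.argsort(best)[:5]; print("needle",[(round(float(th[j]),2),int(best[j])) for j in i],"median",np.median(best))
E
python3 m.py s6b
```

```text
t 19.02 pos [ 0.5029 -0.0379  0.068 ] g [ 0.0008 -0.1089  0.068 ] tooly deg 9.63 tilt [-0.001 -0.003 -1.   ] need cm [-3.31  0.02  0.01] w 0.281 F [-2.3 -8.4  3.5]
bottle 707 [-0.0006  0.0176] 0.0316
needle [(0.05, 97), (0.1, 100), (-0.0, 101), (-0.05, 105), (0.15, 107)] median 136.44724
```

Call:
play_rows --increments "0.1 0 0 0 -1;0.1 0 0 0 -1;0.1 0 0 0 -1;0.1 0 0 0 -1;0 0 0 0 -1"

```text
clock: 19.48
position: [0.5023, -0.0341, 0.0681]
ee_rot: [2.026, 2.399, -0.005]
force: [-1.9, -8.7, 3.1]
width: 0.28
gripper_force: 50.0
```

```bash
python3 m.py s7
```

```text
t 19.48 pos [ 0.5023 -0.0341  0.0681] g [ 0.0008 -0.105   0.0681] tooly deg 9.62 tilt [-0.001 -0.003 -1.   ] need cm [-3.7   0.01  0.02] w 0.28 F [-1.9 -8.7  3.1]
bottle 698 [-0.0007  0.0214] 0.0315
needle [(0.05, 96), (0.1, 99), (-0.0, 100), (-0.05, 105), (0.15, 106)] median 136.39291
```

Call:
play_rows --increments "0.1 0 0 0 -1;0.1 0 0 0 -1;0.1 0 0 0 -1;0.1 0 0 0 -1;0 0 0 0 -1"

```text
clock: 19.95
position: [0.5017, -0.0307, 0.0681]
ee_rot: [2.027, 2.398, -0.006]
force: [-1.6, -9.3, 2.7]
width: 0.281
gripper_force: 50.0
```

```bash
python3 m.py s8
```

```text
t 19.95 pos [ 0.5017 -0.0307  0.0681] g [ 0.0008 -0.1016  0.0681] tooly deg 9.6 tilt [-0.001 -0.004 -1.   ] need cm [-4.04  0.02  0.02] w 0.281 F [-1.6 -9.3  2.7]
bottle 685 [-0.0012  0.0251] 0.031
needle [(0.55, 89), (0.6, 89), (0.5, 92), (0.65, 94), (0.45, 98)] median 134.39297
```

Call:
play_rows --increments "0.1 0 0 0 -1;0.1 0 0 0 -1;0.1 0 0 0 -1;0 0 0 0 -1"

```text
clock: 20.33
position: [0.5013, -0.028, 0.068]
ee_rot: [2.027, 2.398, -0.006]
force: [-1.1, -11.2, 2.2]
width: 0.277
gripper_force: 50.0
```

```bash
python3 m.py s9
```

```text
t 20.33 pos [ 0.5013 -0.028   0.068 ] g [ 0.0008 -0.0988  0.068 ] tooly deg 9.59 tilt [-0.001 -0.004 -1.   ] need cm [-4.32  0.01  0.02] w 0.277 F [ -1.1 -11.2   2.2]
bottle 578 [-0.0019  0.027 ] 0.0307
needle [(1.65, 81), (1.7, 84), (1.6, 84), (1.75, 91), (1.55, 92)] median 137.12471
```

Call:
play_rows --increments "0.1 0 0 0 -1;0.1 0 0 0 -1;0 0 0 0 -1;0 0 0 0 -1"

```text
clock: 20.72
position: [0.501, -0.0262, 0.0681]
ee_rot: [2.027, 2.398, -0.006]
force: [-1.6, -11.3, 3.4]
width: 0.28
gripper_force: 50.0
```

```bash
python3 m.py s10
```

```text
t 20.72 pos [ 0.501  -0.0262  0.0681] g [ 0.0008 -0.097   0.0681] tooly deg 9.58 tilt [-0.001 -0.004 -1.   ] need cm [-4.5   0.01  0.02] w 0.28 F [ -1.6 -11.3   3.4]
bottle 503 [-0.0026  0.0292] 0.0298
needle [(2.45, 101), (2.4, 101), (2.5, 104), (2.35, 105), (2.55, 110)] median 135.00452
```

Call:
play_rows --increments "-0.1 0 0 0 -1;0 0 0 0 -1"

```text
clock: 20.93
position: [0.501, -0.0262, 0.068]
ee_rot: [2.027, 2.399, -0.005]
force: [-1.9, -9.1, 1.9]
width: 0.281
gripper_force: 50.0
```

Call:
play_rows --increments "-0.1 0 0 0 -1;-0.1 0 0 0 -1;-0.1 0 0 0 -1;0 0 0 0 -1"

```text
clock: 21.27
position: [0.501, -0.0262, 0.068]
ee_rot: [-2.024, -2.401, 0.001]
force: [-3.7, -1.0, 4.1]
width: 0.279
gripper_force: 50.0
```

The jaw stayed put while the load came off. I open the fingers and lift clear.

Call:
play_rows --increments "0 0 0 0 0;0 0 0 0 0.3;0 0 0 0 0.6;0 0 0 0 1;0 0 0 0 1"

```text
clock: 21.68
position: [0.5024, -0.0263, 0.0683]
ee_rot: [2.024, 2.402, 0.001]
force: [0.5, 0.1, 0.0]
width: 0.591
gripper_force: 0.0
```

Call:
play_rows --increments "0 0 0 0 1;0 0 0 0 1;0 0 0 0 1;0 0 0 0 1;0 0 0 0 1"

```text
clock: 22.1
position: [0.5019, -0.0265, 0.0682]
ee_rot: [2.025, 2.402, -0.0]
force: [0.3, 0.3, 0.9]
width: 0.956
gripper_force: 0.0
```

Call:
play_rows --increments "0 0 -2 0 1;0 0 -3 0 1;0 0 -3 0 1;0 0 -3 0 1;0 0 -3 0 1"

```text
clock: 22.52
position: [0.5016, -0.0263, 0.2096]
ee_rot: [-2.024, -2.402, 0.0]
force: [1.7, -0.3, 0.2]
width: 1.001
gripper_force: 0.0
```

Call:
play_rows --increments "0 0 -3 0 1;0 0 -2 0 1;0 0 0 0 1;0 0 0 0 1;0 0 0 0 1"

```text
clock: 22.93
position: [0.5015, -0.0266, 0.2575]
ee_rot: [-2.025, -2.402, 0.001]
force: [0.7, -0.1, -0.3]
width: 0.998
gripper_force: 0.0
```

```bash
python3 m.py s11
```

```text
t 22.93 pos [ 0.5015 -0.0266  0.2575] g [ 0.0012 -0.0975  0.2575] tooly deg 9.73 tilt [-0.001 -0.    -1.   ] need cm [-4.44 -0.02 18.95] w 0.998 F [ 0.7 -0.1 -0.3]
bottle 500 [-0.0026  0.0293] 0.0298
needle [(2.45, 97), (2.4, 98), (2.5, 99), (2.35, 101), (2.55, 104)] median 128.36569
```

View pics/cs11.png

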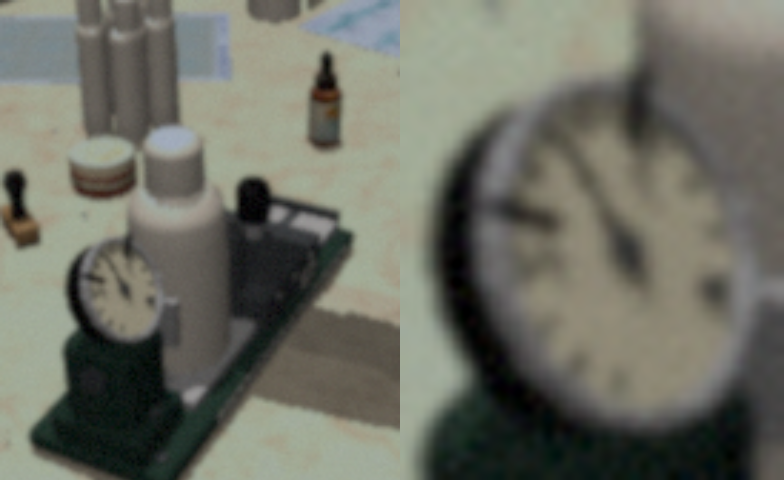

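The needle, from its hub at (625,250) to its tip at (565,135), stands midway between the broad marks. The bottle is upright between the faces and the gripper is clear.

```bash
python3 -c "
from cell import job
print(job.sign_off())"
```

```text
the job is handed in; nothing more can be done
None
```

The round bottle stands upright, clamped between the jaw and the anvil, with the needle at about 2.4 rad, midway between the broad marks; the gripper is clear and the job is handed in at about 23 s (the sign-off returned no verdict).

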